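# Click the jar-rail stop into its catch

## Robot

A 6-joint arm with a two-finger parallel gripper is mounted at the origin on the work surface. World frame = base frame: x ahead of the robot, y to its left, z up, the work surface at z = 0. Lengths are in m, angles in rad, forces in N, time in s.
With the tool pointing down it reaches from about 0.25 to 0.8 m from the base axis. Payload 8.5 kg.
Tool frame: the origin (TCP) lies at the very end of the fingers, on their centre line; the grasp point (between the pads) lies 19 mm behind it; z points along the fingers, y is the line along which they close (so a half turn about z gives the same grasp; the last joint's range is limited). The gripper opens to 85 mm and grips with 20 to 120 N. Pads are 22 mm wide; open, the fingers measure 114 mm over their backs; the gripper's body (76 mm by 85 mm) begins 54 mm behind the grasp point. The pads swing forward as they close: fully open they stand 13 mm farther back than shut.
Start: joints at [1.327, 0.238, -0.013, 1.319, 0, 1.571], TCP at [0.127, 0.509, 0.231] pointing down, gripper open.
Joint ranges: [-2.66, 2.66], [-1.03, 1.9], [-1.14, 1.46], [-1.82, 2.27], [-1.45, 1.34], [-3.14, 3.14]. Speed limits (rad/s): [2.22, 2.22, 2.79, 3.14, 3.14, 3.14].

## Interface

Orientations are given as a unit quaternion [w, x, y, z].
In Python, from plant import manip gives the robot as it stands.
- The arm moves only by the shell command python3 -m jog 'ROWS' [FORCE]. ROWS is JSON, a list of rows, each a list of 7 numbers: the turn, a rotation vector about the world's x, y, z in rad, then the shift along the world's x, y, z in mm, then the closure in counts, from 0 (fully open) to 255 (shut). A call has exactly 10 rows; each row shifts and turns the commanded pose from where the row before left it; what a row does not reach is not made up. A row lasts 1/8 s, in which the tool goes at most 62.5 mm and 10.7 degrees, less where a joint would pass 70% of its speed; a pose out of reach is approached as far as the arm can. A call is refused whole if a number of a shift passes 62.5 or a number of a turn 0.188, either way. A call with a gripper value outside its range is refused whole. The fingers move at their own pace and stop on an object; FORCE is the grip in N (left out, the last holds). Time passes only in rows, so rows that do not move let the fingers close, or fill a call up. It gives the time, the measured TCP pose, the force, the opening and the grip force at its end, in the units of the state.
- manip.get_state(): the state, without advancing time (a new reading comes with each control period).
- manip.read_camera(name): name is "side" or "top" or "wrist"; returns a dict with "img" (480x640x3 uint8, red, green, blue), "range_z" (480x640 float32, m along the optical axis (not along the pixel's ray), 0 where there is no reading), "K" (3x3 intrinsics, pixels), "pose" (4x4, takes a point from camera to world coordinates); the wrist camera has in their place "hand_eye" (4x4, takes a point from camera to tool coordinates, whose origin is the TCP and whose axes are the flange's). Camera axes: x right, y down, z forward; pixel columns grow to the right and rows downward; lengths in m; the calibration is good to about 2 mm. The wrist camera is an equidistant fisheye: a pixel r from the principal point sees the ray r / f radians off the axis. A picture is of the moment at which its call begins: read the wrist's pose just before it.
- manip.finish_job(): hands the job in; it is judged then, once.
Trained networks look in a picture, given as the dict that the camera call returned (one of the last four; its "shot" number tells which), for a name from the list of things; names that differ only in an ending like _2 or _b are one class to them, and where a whole thing is asked for, a point or a joint stands for the part that bears it (a point fixed in the world has none). Each returns a list of dicts, best first, with "conf" (0 to 1); they miss things now and then, are a little off and sometimes report something else, mostly with a low value. They report only what shows in the picture. A call takes as long as a camera call.
- manip.look_for(picture, thing): "location" ([x, y, z] in m, in the coordinates of the camera as it stood for that picture, good to about 4 mm: the middle of the surface that is visible of it).
- manip.mark_of(picture, thing): "location" ([x, y, z] in m, in the coordinates of the camera as it stood for that picture, good to about 4 mm: a listed point, or the origin of a listed thing).
The state is a dict: "time_s": time; "joint_pos": joint angles; "qd": joint speeds; "joint_efforts": joint torques, N m; "eef_pos": TCP position; "orientation": TCP orientation; "contact_force": force on the tool from outside, world axes, zero at the start; "wrist_torque": the same for the moment, N m; "finger_gap": finger opening in m; "finger_force": force on a finger pad.
Only numpy, scipy, OpenCV 4.12 (cv2) and the standard library are available. Lean on these libraries where they do the work, as an engineer would, in place of code of your own. Each camera call takes 0.05 s, during which the arm holds its last target. There are 200 camera calls.

## Task

Put your fingertips against the bare white side of the upright stop on the wooden jar rail and push it along towards the jars until its spring pin has climbed the first hump of the brass catch and you feel it drop into the notch between the two humps; leave it clicked in there and take your hand away. Only push: do not pinch or pull the stop, do not touch its cork side or its red pin, and do not shove it on up the second hump. Leave the jars and everything else on the counter where they stand.

Things in the scene. Friction and masses are not known exactly. Their poses are not given: they have to be found in the camera images.
- rail: Fixed jar rail: brown wooden board 150 (x) x 500 (y) x 15 mm thick on the counter, turned up to 23 degrees either way, with a steel rail strip (20 mm wide, top 25 mm above the counter) along its far edge at x = +55 mm. Origin: centre of the board's underside. Its y axis runs along the rail, from the stop towards the jars.
- catch: Brass catch clamped on the steel rail (its place along the rail varies; fixed), 50 mm long, 33 mm wide, with two crosswise round humps and a notch between them. Origin: centre of the notch, at the height of the rail's top (25 mm above the counter); axes parallel to the rail's. Let go at y = -5 to +8 mm, the stop springs to y = 0 by itself and stays.
- near_crest (a point): Crest of the catch's near hump (on the stop's side), 4 mm above the rail's top, 8 mm in -y of the notch. The pin begins to climb when the stop is about 16 mm short of the notch; pushing it over takes about 7 to 10 N. Past this crest the push force falls away and the stop is drawn into the notch by its spring.
- far_crest (a point): Crest of the catch's far hump, 7 mm above the rail's top, 11 mm in +y of the notch. Not to be climbed: pushing up it takes about 12 to 16 N.
- stop: Sliding stop, white plastic: upright plate 105 mm wide (across the rail), 10 thick (along it), 22 to 110 mm above the counter, and at its far end a 52 mm long carriage on the steel rail. Slides only along the rail (1.5 N friction plus 8 N per m/s), stays where left. Starts 7 to 25 cm short of the catch. Origin: on the rail's top under the pin, mid plate thickness. Clicked in: at the catch origin.
- push_point (a point): Good place to push: on the stop's bare white side (5 mm in -y of the stop's origin, facing away from the jars), middle of the plate's width, 85 mm above the counter, 25 mm below the plate's top edge. Push along the rail's +y. Fingertips 70 mm or more above the counter keep a gripper's body above the jars.
- cork_side (a point): Cork pad 95 x 3 x 78 mm on the stop's jar side, its face 8 mm in +y of the stop's origin. Not to be touched by the fingers. The point is the centre of that face.
- pin: Spring pin of the stop, upright in its carriage, with a red cap 16 mm across (top 62 mm above the counter when down). Not to be touched. Origin: lowest point of its round tip (radius 5 mm). Its height in the catch's frame: 0 on the plain rail, 4 mm on the near hump's crest, 0.7 mm when dropped into the notch. A spring presses it down with 7 to 10 N.
- jar_a: Glass storage jar with a steel lid, 68 mm across, 93 mm tall, loose, on the board beyond the catch; with the stop clicked in, about 33 mm are left between cork and jar. Origin: centre of its underside. Leave alone.
- jar_b: A second such jar, beside jar_a farther along the board. Origin: centre of its underside. Leave alone.
- mug: White mug, 80 mm across, 90 mm tall, on the counter beyond the board. Leave alone.
- spice: Amber spice jar, 44 mm across, 75 mm tall, on the counter beyond the board. Leave alone.
- ramekin: Blue ramekin, 84 mm across, 45 mm tall, on the counter beyond the board. Leave alone.
- spatula: Wooden-handled spatula lying along the board on the robot's side. Leave alone.

How it is judged:
By the outcome, as a careful person would: the job done as asked, in the order asked, and still so for the second after the job is handed in, with the robot touching nothing.
It also fails if it takes over 48 s, if anything falls off the work surface, if the arm or the gripper's body presses on something with over 40 N, if the wrist force passes 120 N, or if a joint passes its speed limit or range.

## Working session

There is one attempt and no reset: what is moved stays moved. The work goes in short steps, Python scripts to look and compute and a shell command to move; the robot and the scene stay as the last step left them, time stands still between calls to the robot, and variables do not carry over. Pictures are saved under pics/ and viewed, at most 10 in all, crops included, and the job is handed in when it is done.

```bash
mkdir -p pics; cat > h.py <<'E'
import numpy as np, cv2
from plant import manip
def w(pic,p): return (pic["pose"]@np.r_[p,1])[:3]
E
python3 - <<'E'
from h import *
s=manip.get_state(); print({k:np.round(v,3) for k,v in s.items()})
for c in ("top","side"):
    p=manip.read_camera(c); cv2.imwrite(f"pics/{c}0.png",p["img"][...,::-1])
    for f,n in [("mark_of",x) for x in ("rail","catch","near_crest","stop","push_point","cork_side","pin","jar_a")]:
        print(c,n,[(np.round(w(p,d["location"]),4),round(d["conf"],2)) for d in getattr(manip,f)(p,n)[:2]])
E
```

```text
{'time_s': np.float64(0.0), 'joint_pos': array([ 1.327,  0.239, -0.014,  1.319, -0.   ,  1.571]), 'qd': array([-0.   , -0.002, -0.001,  0.   ,  0.001,  0.   ]), 'joint_efforts': array([ 1.0000e-03, -5.3877e+01,  3.4644e+01,  1.9000e-02,  0.0000e+00,
        0.0000e+00]), 'eef_pos': array([0.127, 0.509, 0.231]), 'orientation': array([-0.   ,  0.122,  0.993, -0.001]), 'contact_force': array([-0.364, -0.194, -1.148]), 'wrist_torque': array([ 0.049, -0.057,  0.03 ]), 'finger_force': np.float64(0.0), 'finger_gap': np.float64(0.085)}
top rail [(array([0.5316, 0.0168, 0.0024]), 0.9)]
top catch [(array([0.5897, 0.0503, 0.0262]), 0.91), (array([4.186e-01, 7.270e-02, 1.000e-04]), 0.3)]
top near_crest [(array([0.587 , 0.0445, 0.0244]), 0.79), (array([ 0.5025, -0.1542,  0.0669]), 0.47)]
top stop [(array([ 0.5692, -0.1658,  0.024 ]), 0.85), (array([ 0.5336,  0.0143, -0.0007]), 0.27)]
top push_point [(array([ 0.5025, -0.1659,  0.0837]), 0.74)]
top cork_side [(array([ 0.5045, -0.1498,  0.0649]), 0.78)]
top pin [(array([ 0.5711, -0.1691,  0.0214]), 0.41)]
top jar_a [(array([0.5318, 0.2077, 0.0153]), 0.89), (array([0.5239, 0.135 , 0.0104]), 0.75)]
side rail [(array([ 0.5744, -0.1682,  0.0308]), 0.32)]
side catch [(array([0.5935, 0.0434, 0.0253]), 0.8), (array([ 0.5075, -0.1627,  0.0844]), 0.67)]
side near_crest [(array([0.5952, 0.0386, 0.0314]), 0.87)]
side stop []
side push_point [(array([ 0.5064, -0.1644,  0.0846]), 0.92)]
side cork_side [(array([ 0.5101, -0.153 ,  0.0665]), 0.6), (array([ 0.5729, -0.1695,  0.0302]), 0.23)]
side pin [(array([ 0.5698, -0.1693,  0.0225]), 0.47)]
side jar_a [(array([0.5258, 0.1361, 0.0092]), 0.95), (array([0.5367, 0.2051, 0.014 ]), 0.78)]
```

View pics/top0.png

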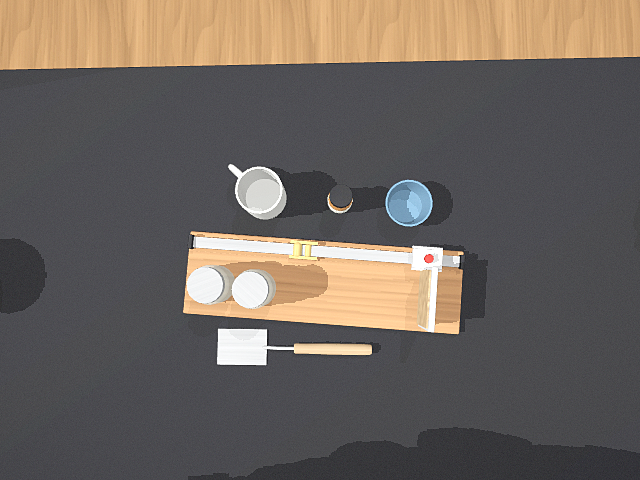

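View pics/side0.png

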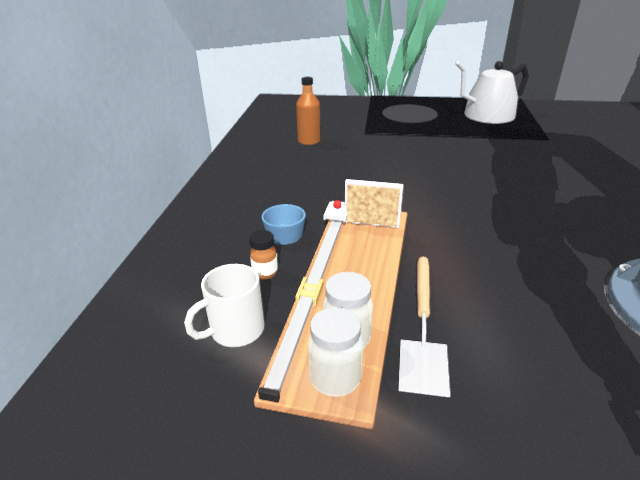

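Top view: stop carriage at about (427,258), plate at about (431,300), brass catch at (303,250), jars at (253,288) and (208,284). The side view agrees, with the cork side facing the jars. Next I'll fit the geometry from depth.

```bash
cat >> h.py <<'E'
def cloud(p):
    z=p["range_z"]; v,u=np.mgrid[:480,:640]; K=p["K"]
    P=np.stack([(u-K[0,2])/K[0,0]*z,(v-K[1,2])/K[1,1]*z,z],-1)
    return P@p["pose"][:3,:3].T+p["pose"][:3,3]
E
python3 - <<'E'
from h import *
p=manip.read_camera("top"); W=cloud(p); im=p["img"].astype(int)
# rail strip pixels
m=np.zeros((480,640),bool); m[228:265,195:460]=1
m&=(abs(W[...,2]-.025)<.006)&(im.min(-1)>150)&(np.ptp(im,-1)<30)
q=W[m]; c=q.mean(0); d=cv2.fitLine(q[:,:2].astype(np.float32),cv2.DIST_HUBER,0,.01,.01).ravel()
ey=d[:2]*np.sign(d[1]); print("strip",m.sum(),c,ey,np.degrees(np.arctan2(-ey[0],ey[1])))
ex=np.array([ey[1],-ey[0]])
b=(im[...,0]-im[...,2]>60)&(abs(W[...,2]-.028)<.012); b[:,:280]=0;b[:,325:]=0;b[:236]=0;b[264:]=0
r=W[b][:,:2]; print("catch n",b.sum(),"s",np.percentile(r@ey,[0,2,50,98,100]),"t",np.percentile(r@ex,[2,50,98]))
t=(W[...,2]>.100)&(W[...,2]<.118); t[:,:400]=0;t[:,450:]=0;t[:260]=0
r=W[t][:,:2]; print("plate top n",t.sum(),"s",np.percentile(r@ey,[0,5,50,95,100]),"t",np.percentile(r@ex,[0,5,50,95,100]))
wp=lambda a:np.array(a[:2])
for n,a in dict(catch=(.591,.047),stop=(.5692,-.1658),push=(.5045,-.1652),cork=(.507,-.1515),pin=(.5705,-.1692)).items(): print(n,wp(a)@ex,wp(a)@ey)
print("ex",ex)
E
```

```text
strip 2388 [0.58956198 0.03224358 0.02352527] [0.09111656 0.99584025] -5.227844
catch n 372 s [0.06427958 0.07912245 0.10692451 0.12766699 0.14461216] t [0.5668127  0.58362165 0.60042648]
plate top n 568 s [-0.12009572 -0.11858503 -0.11214398 -0.10689498 -0.10576362] t [0.46519739 0.47060456 0.51674408 0.56289591 0.56850494]
catch 0.5842591105177998 0.10065437584370374
stop 0.5819393959477543 -0.11324677056372165
push 0.5174538617461919 -0.11854450752362611
cork 0.5186951655708253 -0.10467370469123125
pin 0.5835437845617533 -0.11651417589709162
ex [ 0.99584025 -0.09111656]
```

```bash
python3 -m jog '[[0,0,-0.142,30,-35,0,255],[0,0,-0.142,30,-35,0,255],[0,0,-0.142,30,-35,0,255],[0,0,-0.142,30,-35,0,255],[0,0,-0.142,30,-35,0,255],[0,0,-0.142,25,-40,0,255],[0,0,-0.142,25,-40,0,255],[0,0,-0.142,25,-40,0,255],[0,0,-0.142,25,-40,0,255],[0,0,-0.142,25,-40,0,255]]' 40
python3 -m jog '[[0,0,0,10,-36,0,255],[0,0,0,10,-36,0,255],[0,0,0,10,-36,0,255],[0,0,0,10,-36,0,255],[0,0,0,10,-36,0,255],[0,0,0,10,-36,0,255],[0,0,0,10,-36,0,255],[0,0,0,10,-36,0,255],[0,0,0,10,-36,0,255],[0,0,0,8,-26,0,255]]'
```

```text
time_s: 2.2
eef_pos: [0.4024, 0.133, 0.2315]
orientation: [0.0, 0.741, 0.672, 0.0]
contact_force: [0.5, 1.5, 0.2]
finger_gap: 0.0004
finger_force: 0.0
time_s: 3.45
eef_pos: [0.5, -0.2172, 0.2312]
orientation: [0.0, 0.739, 0.673, -0.0]
contact_force: [0.5, 0.3, 0.1]
finger_gap: 0.0
finger_force: 0.0
```

```bash
python3 -m jog '[[0,0,0,0,0,-20,255],[0,0,0,0,0,-20,255],[0,0,0,0,0,-20,255],[0,0,0,0,0,-20,255],[0,0,0,0,0,-20,255],[0,0,0,0,0,-20,255],[0,0,0,0,0,-20,255],[0,0,0,0,0,-6,255],[0,0,0,1,11,0,255],[0,0,0,1,11,0,255]]'
python3 - <<'E'
from h import *
s=manip.get_state(); print(s["eef_pos"],s["contact_force"])
p=manip.read_camera("side"); cv2.imwrite("pics/s1.png",p["img"][120:300,260:500,::-1].repeat(2,0).repeat(2,1))
E
```

```text
time_s: 4.7
eef_pos: [0.5022, -0.1929, 0.086]
orientation: [0.0, 0.739, 0.673, 0.0]
contact_force: [0.3, -0.7, 0.5]
finger_gap: -0.0001
finger_force: 0.0
[ 0.50219191 -0.19293771  0.08602331] [ 0.34482217 -0.72224279  0.46367753]
```

View pics/s1.png

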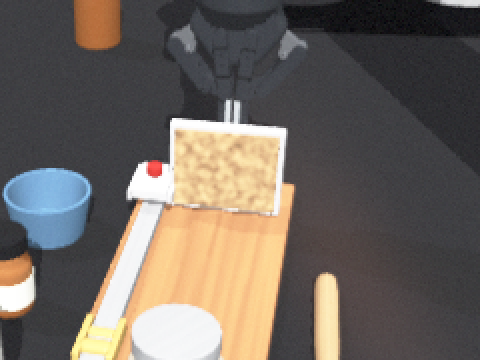

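The crop shows the shut fingers behind the plate, at about (232,110) and roughly mid-width. The red pin is at (154,168), well clear of them. I'll start pushing.

```bash
python3 -m jog '[[0,0,0,0.7,8,0,255],[0,0,0,0.7,8,0,255],[0,0,0,1.1,12,0,255],[0,0,0,1.5,16,0,255],[0,0,0,1.5,16,0,255],[0,0,0,1.5,16,0,255],[0,0,0,1.5,16,0,255],[0,0,0,1.5,16,0,255],[0,0,0,1.1,12,0,255],[0,0,0,0.5,6,0,255]]'
python3 - <<'E'
from h import *
ey=np.array([.0911,.9958]);ex=np.array([.9958,-.0911])
s=manip.get_state(); print("tcp s",s["eef_pos"][:2]@ey,"t",s["eef_pos"][:2]@ex,s["contact_force"])
for c in("top","side"):
  p=manip.read_camera(c)
  for n in("stop","pin","catch","near_crest","cork_side"):
    for d in manip.mark_of(p,n)[:1]:
        q=w(p,d["location"]); print(c,n,round(q[:2]@ey,4),round(q[:2]@ex,4),round(d["conf"],2))
E
```

```text
time_s: 6.0
eef_pos: [0.5133, -0.0667, 0.0852]
orientation: [-0.0, 0.739, 0.674, -0.0]
contact_force: [1.7, -2.8, 0.4]
finger_gap: -0.0002
finger_force: 0.9
tcp s -0.019629120755663955 t 0.5172032526808227 [ 1.66701868 -2.78163223  0.37679853]
top stop -0.0053 0.585 0.89
top pin -0.0019 0.5838 0.46
top catch 0.1056 0.5839 0.65
top near_crest 0.0959 0.5825 0.65
top cork_side 0.0062 0.5145 0.91
side stop -0.0032 0.5873 0.67
side pin -0.0072 0.5808 0.48
side catch 0.098 0.5896 0.79
side near_crest 0.0915 0.5881 0.85
side cork_side 0.005 0.5214 0.73
```

```bash
python3 -m jog '[[0,0,0,1.1,12,0,255],[0,0,0,1.1,12,0,255],[0,0,0,1.1,12,0,255],[0,0,0,1.1,12,0,255],[0,0,0,1.1,12,0,255],[0,0,0,0.9,10,0,255],[0,0,0,0.4,4,0,255],[0,0,0,0.2,2,0,255],[0,0,0,0,0,0,255],[0,0,0,0,0,0,255]]'
python3 - <<'E'
from h import *
ey=np.array([.0911,.9958]);ex=np.array([.9958,-.0911])
s=manip.get_state(); print("tcp s",s["eef_pos"][:2]@ey,"t",s["eef_pos"][:2]@ex,s["contact_force"])
p=manip.read_camera("top"); cv2.imwrite("pics/t2.png",cv2.resize(p["img"][225:345,200:360,::-1],None,fx=4,fy=4,interpolation=2))
for c in("top","side"):
  p=manip.read_camera(c)
  for n in("stop","pin","catch","near_crest","far_crest"):
    for d in manip.mark_of(p,n)[:1]:
        q=w(p,d["location"]); print(c,n,round(q[:2]@ey,4),round(q[:2]@ex,4),round(d["conf"],2))
E
```

```text
time_s: 7.85
eef_pos: [0.5202, 0.0084, 0.0853]
orientation: [-0.0, 0.739, 0.673, -0.0]
contact_force: [-0.4, -0.1, 0.6]
finger_gap: 0.0001
finger_force: 0.0
tcp s 0.055708743205313424 t 0.5172146159920842 [-0.44305967 -0.0920034   0.64090085]
top stop 0.0715 0.5868 0.73
top catch 0.1058 0.5867 0.43
top near_crest 0.0976 0.5797 0.61
top far_crest 0.1155 0.5828 0.55
side stop 0.0728 0.585 0.89
side catch 0.1001 0.5849 0.84
side near_crest 0.092 0.5865 0.65
side far_crest 0.1149 0.5881 0.82
```

View pics/t2.png

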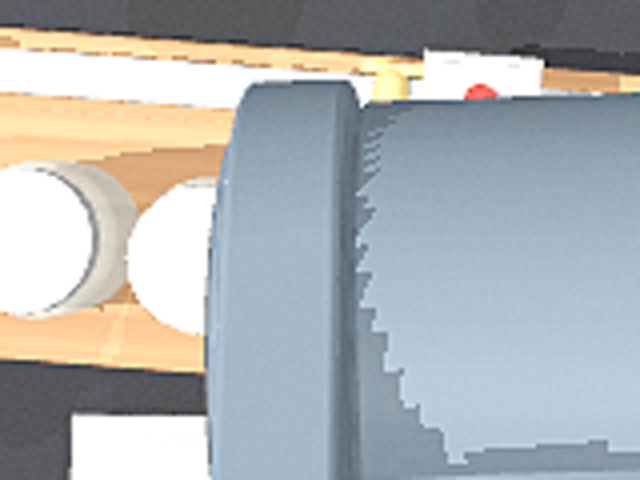

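Hand in the way from the top: the carriage's near end is at about (425,75), short of the brass. I'll go on in small steps and watch the force.

```bash
python3 -m jog '[[0,0,0,0.2,2,0,255],[0,0,0,0.2,2,0,255],[0,0,0,0.2,2,0,255],[0,0,0,0.2,2,0,255],[0,0,0,0.2,2,0,255],[0,0,0,0.1,1,0,255],[0,0,0,0.1,1,0,255],[0,0,0,0.1,1,0,255],[0,0,0,0.1,1,0,255],[0,0,0,0.1,1,0,255]]'
```

```text
time_s: 9.75
eef_pos: [0.5217, 0.0229, 0.0853]
orientation: [0.0, 0.739, 0.673, -0.001]
contact_force: [-0.8, -7.2, 2.5]
finger_gap: 0.0001
finger_force: 3.6
```

```bash
python3 -m jog '[[0,0,0,0.05,0.5,0,255],[0,0,0,0.05,0.5,0,255],[0,0,0,0.05,0.5,0,255],[0,0,0,0.05,0.5,0,255],[0,0,0,0.05,0.5,0,255],[0,0,0,0.05,0.5,0,255],[0,0,0,0.05,0.5,0,255],[0,0,0,0.05,0.5,0,255],[0,0,0,0.05,0.5,0,255],[0,0,0,0.05,0.5,0,255]]'
```

```text
time_s: 11.0
eef_pos: [0.5221, 0.0281, 0.0853]
orientation: [0.0, 0.739, 0.673, -0.0]
contact_force: [-1.7, -3.6, 1.5]
finger_gap: -0.0002
finger_force: 2.0
```

```bash
python3 -m jog '[[0,0,0,0.05,0.5,0,255],[0,0,0,0.05,0.5,0,255],[0,0,0,0.05,0.5,0,255],[0,0,0,0.05,0.5,0,255],[0,0,0,0.05,0.5,0,255],[0,0,0,0.05,0.5,0,255],[0,0,0,0,0,0,255],[0,0,0,0,0,0,255],[0,0,0,0,0,0,255],[0,0,0,0,0,0,255]]'
python3 - <<'E'
from h import *
ey=np.array([.0911,.9958]);ex=np.array([.9958,-.0911])
s=manip.get_state(); print("tcp s",s["eef_pos"][:2]@ey,s["contact_force"])
for c in("top","side"):
  p=manip.read_camera(c)
  for n in("stop","catch","near_crest","far_crest","cork_side"):
    for d in manip.mark_of(p,n)[:1]:
        q=w(p,d["location"]); print(c,n,round(q[:2]@ey,4),round(q[2],4),round(d["conf"],2))
E
```

```text
time_s: 12.25
eef_pos: [0.5227, 0.0314, 0.0853]
orientation: [-0.0, 0.739, 0.673, 0.0]
contact_force: [0.2, -0.5, 0.9]
finger_gap: -0.0002
finger_force: 0.0
tcp s 0.07892563746550858 [ 0.24198687 -0.47880231  0.85676563]
top stop 0.0993 0.0262 0.49
side stop 0.0961 0.0308 0.86
side catch 0.099 0.0214 0.61
side near_crest 0.0918 0.0327 0.49
side far_crest 0.1141 0.0305 0.5
side cork_side 0.1034 0.0668 0.82
```

```bash
python3 -m jog '[[0,0,0,0.05,0.5,0,255],[0,0,0,0.05,0.5,0,255],[0,0,0,0.05,0.5,0,255],[0,0,0,0.05,0.5,0,255],[0,0,0,0,0,0,255],[0,0,0,0,0,0,255],[0,0,0,0,0,0,255],[0,0,0,0,0,0,255],[0,0,0,0,0,0,255],[0,0,0,0,0,0,255]]'
python3 - <<'E'
from h import *
p=manip.read_camera("side"); cv2.imwrite("pics/s3.png",cv2.resize(p["img"][180:340,250:430,::-1],None,fx=4,fy=3.7,interpolation=2)[:600])
E
```

```text
time_s: 14.1
eef_pos: [0.5228, 0.0334, 0.0853]
orientation: [-0.0, 0.739, 0.673, -0.0]
contact_force: [0.1, -1.1, 0.3]
finger_gap: -0.0004
finger_force: 0.0
```

View pics/s3.png

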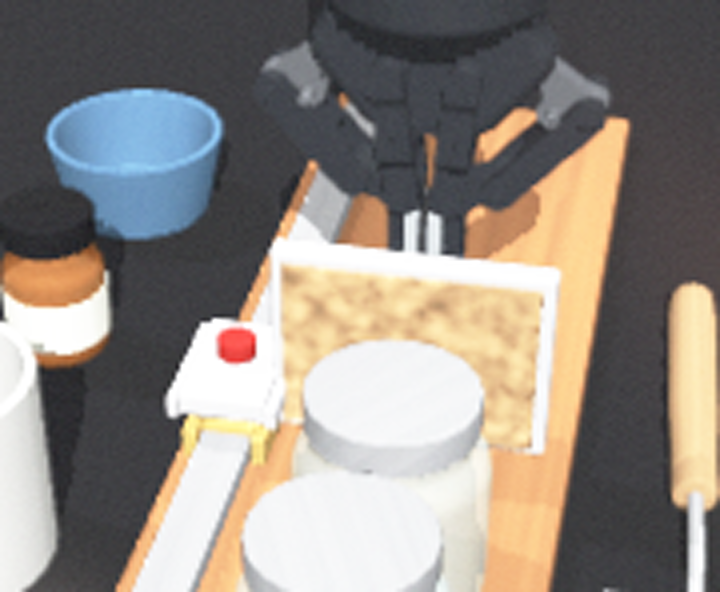

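The carriage at (225,370) covers most of the brass and the red cap at (237,345) is clear. I'll back the fingers off and measure the stop from above.

```bash
python3 -m jog '[[0,0,0,-0.2,-2,0,255],[0,0,0,-0.7,-8,0,255],[0,0,0,-1.4,-15,0,255],[0,0,0,-1.8,-20,0,255],[0,0,0,-1.8,-20,0,255],[0,0,0,0,0,25,255],[0,0,0,0,0,40,255],[0,0,0,0,-40,40,255],[0,0,0,0,-50,20,255],[0,0,0,0,-50,0,255]]'
python3 - <<'E'
from h import *
ey=np.array([.0911,.9958]);ex=np.array([.9958,-.0911])
for i in range(2):
 for c in("top","side"):
  p=manip.read_camera(c)
  if c=="top" and i==0:
    cv2.imwrite("pics/t4.png",cv2.resize(p["img"][225:345,200:360,::-1],None,fx=4,fy=4,interpolation=2))
    W=cloud(p); t=(W[...,2]>.102)&(W[...,2]<.118)&(W[...,0]>.44)&(W[...,0]<.6)&(abs(W[...,1]-.05)<.04)
    r=W[t][:,:2]; print("plate s",np.percentile(r@ey,[0,5,50,95,100]),"W z",t.sum())
  for n in("stop","pin","catch","near_crest","far_crest","jar_a"):
    for d in manip.mark_of(p,n)[:1]:
        q=w(p,d["location"]); print(c,n,round(q[:2]@ey,4),round(q[2],4),round(d["conf"],2))
E
```

```text
time_s: 15.4
eef_pos: [0.5174, -0.1741, 0.2124]
orientation: [0.002, 0.739, 0.674, 0.001]
contact_force: [0.3, 0.3, 1.2]
finger_gap: 0.0002
finger_force: 0.0
plate s [0.0979287  0.09832848 0.10393535 0.11020198 0.11106244] W z 501
top stop 0.1052 0.0245 0.82
top pin 0.0995 0.0821 0.52
top catch 0.1001 0.0825 0.63
top jar_a 0.1818 0.0029 0.73
side stop 0.1029 0.0288 0.71
side pin 0.1002 0.0223 0.51
side catch 0.101 0.0244 0.73
side far_crest 0.1118 0.0327 0.61
side jar_a 0.186 0.0123 0.73
top stop 0.1022 0.0238 0.84
top pin 0.1034 0.0237 0.65
top catch -0.0741 -0.0025 0.74
top jar_a 0.2546 0.013 0.97
side stop 0.102 0.0286 0.95
side pin 0.1001 0.0225 0.51
side catch 0.1 0.0232 0.7
side near_crest 0.092 0.0269 0.72
side far_crest 0.1113 0.0316 0.67
side jar_a 0.1066 -0.002 0.74
```

View pics/t4.png

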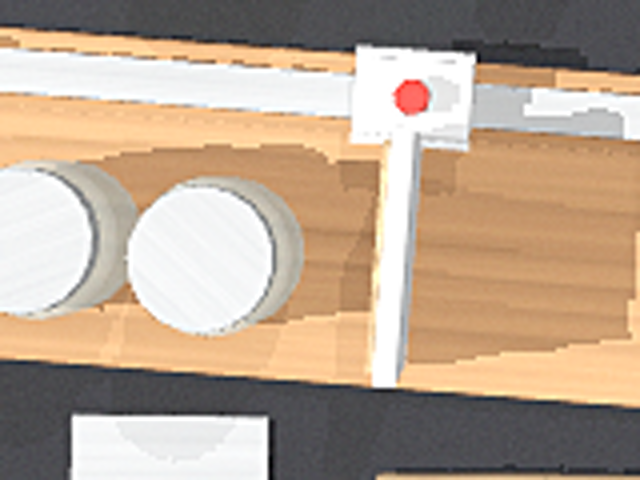

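The stop now stands at s ≈ 0.103 m, matching the catch at 0.101–0.103 m. That is about 6 mm ahead of where the fingers last were, so it sprang into the notch. The top view shows the carriage covering the catch at (412,97), with the jars where they were.

```bash
python3 -c "
from plant import manip
print(manip.finish_job())"
```

```text
the job is handed in; nothing more can be done
None
```

The stop is clicked into the notch between the two humps, pushed there only from its bare white side; the hand is clear, the jars look unmoved from above, and the job is handed in.

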